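# Find and prove the hidden catch of a puzzle box

### The job

The puzzle box is finished and its secret drawer must be proved before delivery: one of the six inlaid squares on its top is the hidden push catch, the other five are glued fast. Feel over the squares with the fingertips until one gives, press it in so that the drawer springs out of the front, then push the drawer fully home until it latches and stays shut by itself. Pick nothing up, and leave the tools round the box where they lie.

Things in the scene. Friction and masses are not known exactly. Their poses are not given: they have to be found in the camera images.
- puzzle_box: Low dark wooden box, 140 mm deep (x), 204 mm wide (y), 58 mm high, fast on the bench (it does not slide). Origin: centre of its underside; its x points from the front (drawer side, towards the robot) to the back, y along its width to the left, z up. Its flat top is a dark grid of 12 mm rails round six inlaid light squares (see panel).
- panel (a point): Centre of the box's top, level with the rails, axes as the box's. Six 52 mm square pockets are centred at x = -32 or +32, y = +64, 0 or -64 mm from here. In each sits a light wooden square, 49 mm, a small dark diamond in its middle, its face 2 mm below the rails (56 mm above the bench). All look alike: five are rigid, one is the catch; which one varies and only pressing tells.
- catch (a joint): How far the live square is pressed in, m: 0 up, 0.006 at its stop. It takes about 1.5 N to start and 4.5 N to reach the stop; it frees the drawer from about 0.004 on (press to the stop to be sure) and springs up again when left. It dips for a moment as the drawer is pushed home and the latch snaps in.
- secret_drawer (a joint): How far the drawer is out of the front along the box's -x, m: 0 latched, 0.048 sprung out (within 0.3 s), -0.003 at its inner stop. Once freed a spring (4 N, 1.5 N when out) drives it out. To latch it, push it in against spring and catch (about 6 N when slow) to the inner stop; left alone it comes back to 0 and stays. Not latched, it springs out again.
- drawer_front (a point): Centre of the outer face of the drawer's front, a plain dark board 204 mm wide, 34 mm high (4 to 38 mm above the bench), 18 mm thick, no handle; moves with the drawer. Latched, it is at x = -92, y = 0, z = 21 mm in the box's frame and stands 14 mm before the ledge above it, 22 mm before the upper front. A finger pointing down, narrow side to the box, can push it.
- sanding_block: Bystander, loose: wooden sanding block, 61 x 115 x 34 mm, lying near the front edge, before the sander. Origin: centre of its underside.
- chisel: Bystander, loose: chisel with a wooden handle, 262 mm long, lying left of the box. Origin: centre of its underside.
- paint_brush: Bystander, loose: paint brush with a red handle, 248 mm long, lying right of the box. Origin: centre of its underside.
- screwdriver: Bystander, loose: screwdriver with a blue handle, 208 mm long, lying on the right. Origin: centre of its underside.
- pencil: Bystander, loose: red pencil, 177 mm long, lying left of the chisel. Origin: centre of its underside.
- hinged_tin: Bystander, loose: flat dark green tin, 78 x 113 x 34 mm, on the right. Origin: centre of its underside.

How it is judged:
By the outcome, as a careful person would: the job done as asked, in the order asked, and still so for the second after the job is handed in, with the robot touching nothing.
It also fails if it takes over 58 s, if anything falls off the work surface, if the arm or the gripper's body presses on something with over 40 N, if the wrist force passes 120 N, or if a joint passes its speed limit or range.

### The arm

A 6-joint arm with a two-finger parallel gripper is mounted at the origin on a cart in front of the work surface, level with it; the furniture and walls round the work are solid. World frame = base frame: x ahead of the robot, y to its left, z up, the work surface at z = 0. Lengths are in m, angles in rad, forces in N, time in s.
With the tool pointing down it reaches from about 0.275 to 0.875 m from the base axis. Payload 12.5 kg.
Tool frame: the origin (TCP) lies at the very end of the fingers, on their centre line; the grasp point (between the pads) lies 19 mm behind it; x points along the fingers, y is the direction in which the jaws open and shut, and the axes are right-handed (so a half turn about x gives the same grasp; the last joint's range is limited). The gripper opens to 85 mm and grips with 20 to 120 N. Pads are 22 mm wide; open, the fingers measure 114 mm over their backs; the gripper's body (76 mm by 85 mm) begins 54 mm behind the grasp point. The pads swing forward as they close: fully open they stand 13 mm farther back than shut.
Start: joints at [-0.085, 0.351, 1.652, -0, 1.139, -0.085], TCP at [0.55, 0, 0.231] pointing down, gripper open.
Joint ranges: [-2.75, 2.75], [-0.79, 2.1], [0.01, 2.65], [-1.57, 4.71], [0.07, 3.14], [-2.87, 2.87]. Speed limits (rad/s): [2.22, 2.22, 2.79, 3.14, 3.14, 3.14].

### API

Orientations are given as a 3x3 rotation matrix whose columns are the frame's x, y, z axes.
In Python, from bench import manip gives the robot as it stands. Calls block until the motion is done:
- manip.move_ptp(position, orientation): joint-space move of the TCP to a pose.
- manip.move_l(position, attitude=None, max_speed=0.15): straight line of the TCP; attitude=None keeps the orientation; max_speed is the mean speed in m/s.
- manip.move_j(angles): joint-space move.
- manip.set_gripper(opening, effort=None): opening from 0.0 (shut) to 1.0 (fully open); effort is the grip in N (None keeps the last); returns when the fingers have stopped.
- manip.dwell(seconds).
- manip.inverse_kinematics(position, orientation): joint angles nearest the present ones, or None.
- manip.grab_frame(name): name is "scene" or "side" or "wrist"; returns (picture, depth): 420x560x3 uint8, red, green, blue; 420x560 float32, m along the optical axis (not along the pixel's ray), 0 where there is no reading.
- manip.get_calibration(name): a dict with "camera_matrix" (3x3 intrinsics, pixels), "R" (3x3) and "t" (3): a world point X has camera coordinates R X + t. Camera axes: x right, y down, z forward; pixel columns grow to the right and rows downward; lengths in m; the calibration is good to about 2 mm. A picture is of the moment at which its call begins: read the wrist's pose just before it. get_calibration takes no time and is no camera call; for the wrist camera it gives the pose at the moment of the call.
A pose or a line that the arm cannot do raises manip.Unreachable and nothing moves.
- manip.sign_off(): hands the job in, once; it reports no verdict.
Trained networks look in the newest picture that a camera, given by its name, has taken for a name from the list of things; names that differ only in an ending like _2 or _b are one class to them, and where a whole thing is asked for, a point or a joint stands for the part that bears it (a point fixed in the world has none). Each returns a list of dicts, best first, with "confidence" (0 to 1); they miss things now and then, are a little off and sometimes report something else, mostly with a low value. They report only what shows in the picture. A call takes as long as a camera call.
- manip.look_for(camera, name): "at" ([x, y, z] in m, in world coordinates, good to about 4 mm: the middle of the surface that is visible of it).
Readings, each from a call of its own:
- manip.current_time(): time.
- manip.current_qpos(): joint angles.
- manip.current_joint_vel(): joint speeds.
- manip.current_joint_torque(): joint torques, N m.
- manip.current_ee_pos(): TCP position.
- manip.current_tcp_rot(): TCP orientation.
- manip.current_force(): force on the tool from outside, world axes, zero at the start.
- manip.current_ft_torque(): the same for the moment, N m.
- manip.current_grip_width(): opening from 0.0 (shut) to 1.0 (fully open).
Only numpy, scipy, OpenCV 4.12 (cv2) and the standard library are available. Lean on these libraries where they do the work, as an engineer would, in place of code of your own. Each camera call takes 0.05 s, during which the arm holds its last target. There are 200 camera calls.

## Working session

There is one attempt and no reset: what is moved stays moved. The work goes in short steps, each a Python script; the robot and the scene stay as the last script left them, time stands still between calls to the robot, and variables do not carry over. Pictures are saved under pics/ and viewed, about 8 in all and at most 12, crops included, and the job is handed in when it is done.

```bash
mkdir -p pics; python3 - <<'E'
from bench import manip
import cv2,numpy as np
for c in ("scene","wrist"):
    p,d=manip.grab_frame(c); cv2.imwrite(f"pics/{c}1.png",p[:,:,::-1]); np.savez(f"pics/{c}1.npz",p=p,d=d,**manip.get_calibration(c))
    for n in ("puzzle_box","drawer_front","panel"):
        print(c,n,[(np.round(x["at"],3),round(x["confidence"],2)) for x in manip.look_for(c,n)][:2])
print(manip.current_tcp_rot(),manip.current_time())
E
```

```text
scene puzzle_box [(array([0.53 , 0.183, 0.048]), 0.95)]
scene drawer_front [(array([0.488, 0.236, 0.033]), 0.84)]
scene panel [(array([0.531, 0.181, 0.044]), 0.82)]
wrist puzzle_box [(array([0.56 , 0.131, 0.059]), 0.89)]
wrist drawer_front []
wrist panel [(array([0.554, 0.131, 0.063]), 0.84)]
[[-2.25505523e-04  9.99999975e-01 -8.14580460e-06]
 [ 2.70203406e-05 -8.13971157e-06 -1.00000000e+00]
 [-9.99999974e-01 -2.25505743e-04 -2.70185044e-05]] 0.4
```

View pics/scene1.png

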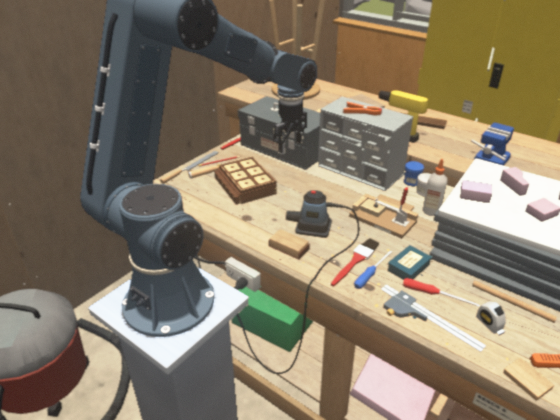

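View pics/wrist1.png

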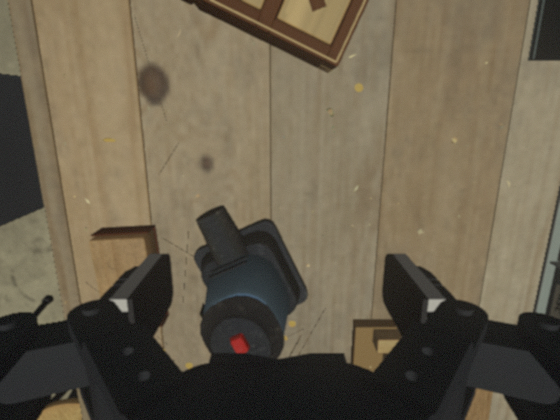

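The scene picture shows the box at about (245,178), rotated. The wrist view cuts it off at the top edge (corner at about (330,68)), and the sander is under the gripper. I'll move the camera over the box.

```bash
python3 - <<'E'
from bench import manip
import cv2,numpy as np
R=np.array([[0,1,0],[0,0,-1],[-1,0,0.]])
manip.move_l([0.53,0.09,0.30],R,0.3)
manip.dwell(0.2)
k=manip.get_calibration("wrist"); p,d=manip.grab_frame("wrist"); cv2.imwrite("pics/wrist2.png",p[:,:,::-1])
np.savez("pics/wrist2.npz",p=p,d=d,**k)
for n in ("puzzle_box","drawer_front"):
    print(n,[(np.round(x["at"],3),round(x["confidence"],2)) for x in manip.look_for("wrist",n)][:2])
v,u=np.mgrid[:420,:560]; K=k["camera_matrix"]
P=np.stack([(u-K[0,2])/K[0,0]*d,(v-K[1,2])/K[1,1]*d,d],-1)
W=(P-k["t"])@k["R"]
m=(d>0)&(W[...,2]>.052)&(W[...,2]<.064)&(abs(W[...,0]-.53)<.16)&(abs(W[...,1]-.19)<.16)
Q=W[m]; print(len(Q),np.median(Q[:,2]),Q.min(0),Q.max(0))
m8=cv2.morphologyEx(m.astype(np.uint8),cv2.MORPH_OPEN,np.ones((3,3)))
n,l,s,c=cv2.connectedComponentsWithStats(m8); b=1+s[1:,4].argmax(); Q=W[l==b]
r=cv2.minAreaRect(Q[:,:2].astype(np.float32)); print(r,s[b])
mb=(d>0)&(abs(W[...,2])<.005); print("bench",np.median(W[mb][:,2]))
print(manip.current_time())
E
```

```text
puzzle_box [(array([0.563, 0.199, 0.059]), 0.95)]
drawer_front [(array([0.481, 0.215, 0.038]), 0.7)]
18831 0.055935306347283414 [0.47424031 0.09883157 0.05201896] [0.6719079  0.2567736  0.06005875]
((0.5729024410247803, 0.20534339547157288), (0.1729719489812851, 0.14033056795597076), 65.53199005126953) [  226     0   197   160 18753]
bench -0.0006743452996487014
1.2833
```

View pics/wrist2.png

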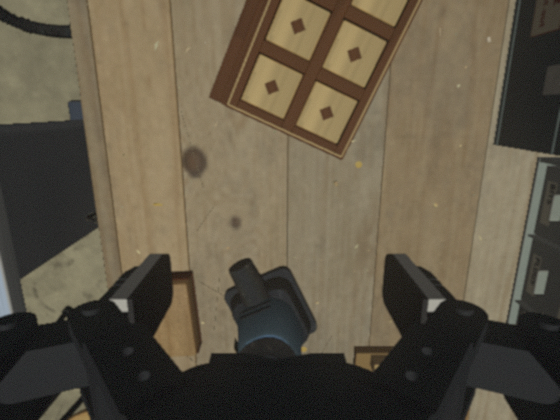

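The box is cut off at the top of the image. Its near end is at (230,100)–(342,157), and the ledge and drawer side is on the left, so yaw is about -24.5°. One more view from further +y should show it whole.

```bash
python3 - <<'E'
from bench import manip
import cv2,numpy as np
manip.move_l([0.53,0.19,0.30],None,0.3)
manip.dwell(0.2)
k=manip.get_calibration("wrist"); p,d=manip.grab_frame("wrist"); cv2.imwrite("pics/wrist3.png",p[:,:,::-1])
v,u=np.mgrid[:420,:560]; K=k["camera_matrix"]
P=np.stack([(u-K[0,2])/K[0,0]*d,(v-K[1,2])/K[1,1]*d,d],-1)
W=(P-k["t"])@k["R"]; np.savez("pics/wrist3.npz",p=p,d=d,W=W)
m=(d>0)&(W[...,2]>.052)&(W[...,2]<.064)&(abs(W[...,0]-.55)<.2)&(abs(W[...,1]-.19)<.2)
m8=cv2.morphologyEx(m.astype(np.uint8),cv2.MORPH_OPEN,np.ones((3,3)))
n,l,s,c=cv2.connectedComponentsWithStats(m8); b=1+s[1:,4].argmax(); Q=W[l==b]
r=cv2.minAreaRect(Q[:,:2].astype(np.float32)); print(r,s[b],np.median(Q[:,2]))
# drawer top band
c0=np.array(r[0]); a=np.radians(-24.5); ex=np.array([np.cos(a),np.sin(a)]); ey=np.array([-ex[1],ex[0]])
L=np.stack([(W[...,:2]-c0)@ex,(W[...,:2]-c0)@ey],-1)
for lo,hi in((.028,.042),(.042,.05)):
    q=L[(d>0)&(W[...,2]>lo)&(W[...,2]<hi)&(L[...,0]<-.05)&(L[...,0]>-.13)&(abs(L[...,1])<.13)]
    print(lo,len(q),np.percentile(q,[2,50,98],axis=0) if len(q) else 0)
print(manip.look_for("wrist","puzzle_box")[:1],manip.current_time(),manip.current_force())
E
```

```text
((0.5794339179992676, 0.21945682168006897), (0.20436638593673706, 0.14043515920639038), 65.49446105957031) [  228    18   198   226 23242] 0.056038850609946594
0.028 2435 [[-0.0921579  -0.09636204]
 [-0.08519873  0.00989059]
 [-0.07805962  0.0981943 ]]
0.042 1490 [[-0.07783271 -0.09591935]
 [-0.07357382  0.00879058]
 [-0.0562656   0.0966721 ]]
[{'at': [0.5608, 0.2378, 0.0608], 'confidence': 0.59}] 2.0667 [-0.39173515  0.34015516 -0.09315149]
```

View pics/wrist3.png

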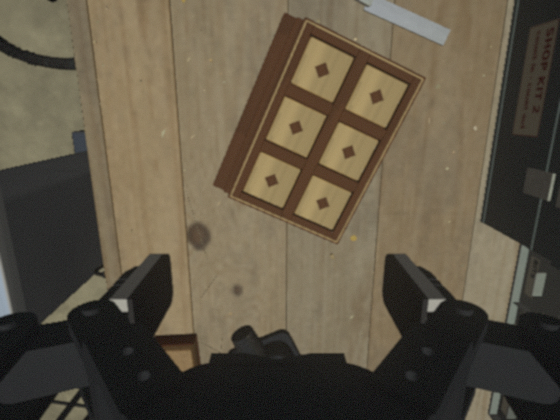

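The whole box is now in view: corners at about (228,192), (305,18), (424,77) and (340,241). The fitted rectangle is 204×140 mm, as specified, and the drawer face is at -92 mm, so it is latched. Next I'll feel over the squares.

```bash
cat > h.py <<'E'
from bench import manip
import numpy as np
C=np.array([0.5794,0.2195]); a=np.radians(-24.5)
ex=np.array([np.cos(a),np.sin(a)]); ey=np.array([-ex[1],ex[0]])
def W(x,y,z): return [*(C+x*ex+y*ey),z]
def R(s):  # tool x down, tool y = s*box y
    X=np.array([0,0,-1.]); Y=np.array([*(s*ey),0]); return np.stack([X,Y,np.cross(X,Y)],1)
def fz(n=1): return np.mean([manip.current_force() for _ in range(n)],0)
E
python3 - <<'E'
from h import *
q0=manip.current_qpos(); print(np.round(q0,2))
c={}
for s in(1,-1):
    q=manip.inverse_kinematics(W(-.032,-.064,.08),R(s)); print(s,q is not None and np.round(q,2))
    if q is not None and abs(q[5])<2.7: c[s]=np.abs(np.array(q)-q0).max()
s=min(c,key=c.get); open("s.txt","w").write(str(s))
manip.set_gripper(0.0); manip.move_ptp(W(-.032,-.064,.075),R(s))
found=None
for x,y in [(-.032,-.064),(-.032,0),(-.032,.064),(.032,.064),(.032,0),(.032,-.064)]:
    t=manip.current_time()
    manip.move_l(W(x,y,.072),None,.2); manip.move_l(W(x,y,.0605),None,.08); manip.dwell(.1)
    b=fz()[2]; z=.0605; z0=None; log=[]
    while z>.046:
        z-=.0005; manip.move_l(W(x,y,z),None,.02); f=fz()[2]-b; zz=manip.current_ee_pos()[2]
        log.append((round(zz*1e3,2),round(f,1)))
        if z0 is None and f>.9: z0=zz
        if f>7: break
    dep=(z0-zz)*1e3 if z0 else None
    print((x,y),"depth mm",dep,log[-14:],"dt",manip.current_time()-t)
    live=dep and dep>3
    if live: manip.dwell(.4); print("held",manip.current_ee_pos()[2],fz()[2]-b)
    manip.move_l(W(x,y,.072),None,.15)
    if live: found=(x,y); break
print(found,manip.current_time())
E
```

```text
[ 0.26  0.31  1.53 -0.    1.3   0.26]
1 [ 0.24  0.56  1.76 -0.    0.82 -0.91]
-1 [ 0.24  0.56  1.76 -0.    0.82  2.24]
(-0.032, -0.064) depth mm 0.0391303097981785 [(np.float64(60.11), np.float64(-0.4)), (np.float64(59.51), np.float64(0.1)), (np.float64(58.98), np.float64(0.1)), (np.float64(58.47), np.float64(0.5)), (np.float64(57.97), np.float64(0.1)), (np.float64(57.46), np.float64(-0.4)), (np.float64(56.94), np.float64(0.3)), (np.float64(56.47), np.float64(0.4)), (np.float64(56.1), np.float64(2.4)), (np.float64(56.06), np.float64(8.7))] dt 3.1416999999999997
(-0.032, 0) depth mm 5.618364476072384 [(np.float64(56.1), np.float64(-0.2)), (np.float64(55.66), np.float64(3.2)), (np.float64(55.08), np.float64(3.9)), (np.float64(54.52), np.float64(3.6)), (np.float64(54.02), np.float64(3.5)), (np.float64(53.53), np.float64(4.0)), (np.float64(53.01), np.float64(4.5)), (np.float64(52.42), np.float64(2.4)), (np.float64(51.98), np.float64(3.6)), (np.float64(51.54), np.float64(3.3)), (np.float64(51.02), np.float64(4.0)), (np.float64(50.51), np.float64(3.9)), (np.float64(50.1), np.float64(4.8)), (np.float64(50.04), np.float64(10.7))] dt 6.3584000000000005
held 0.05004086103549113 10.112492731259161
(-0.032, 0) 14.3667
```

The middle front square gave 5.6 mm and hit its stop at 10 N. Now I'll push the drawer home. Where contact starts will show whether it sprung out.

```bash
python3 - <<'E'
from h import *
def bx(): return (np.array(manip.current_ee_pos()[:2])-C)@ex
manip.move_l(W(-.032,0,.11),None,.2); manip.move_l(W(-.20,0,.11),None,.25)
k=manip.get_calibration("wrist"); p,d=manip.grab_frame("wrist")
import cv2; cv2.imwrite("pics/w4.png",p[:,:,::-1])
p,_=manip.grab_frame("scene"); cv2.imwrite("pics/s4.png",cv2.resize(p[120:240,160:320,::-1],None,fx=4,fy=4))
manip.move_l(W(-.20,0,.016),None,.12); manip.dwell(.15)
b=fz()[:2]; x=-.175; manip.move_l(W(x,0,.016),None,.1); x0=None; log=[]
while x<-.092:
    x+=.002 if x<-.116 else .0007
    manip.move_l(W(x,0,.016),None,.03); f=-(fz()[:2]-b)@ex
    log.append((round(bx()*1e3,1),round(float(f),1)))
    if x0 is None and f>1: x0=bx()
    if f>16: break
print("contact",x0,log); manip.dwell(.3); print(bx(),-(fz()[:2]-b)@ex,manip.current_time())
E
```

```text
contact -0.14896600935273555 [(np.float64(-173.2), 0.4), (np.float64(-171.0), -0.0), (np.float64(-168.9), 0.0), (np.float64(-166.9), -0.1), (np.float64(-164.9), 0.9), (np.float64(-162.9), 0.9), (np.float64(-160.9), -0.3), (np.float64(-158.9), 0.7), (np.float64(-156.9), 0.5), (np.float64(-154.9), -0.0), (np.float64(-152.9), 0.0), (np.float64(-151.1), 1.0), (np.float64(-149.0), 2.6), (np.float64(-146.9), 1.4), (np.float64(-144.9), 2.0), (np.float64(-142.9), 2.0), (np.float64(-140.9), 2.6), (np.float64(-138.9), 2.5), (np.float64(-136.9), 2.9), (np.float64(-134.9), 2.3), (np.float64(-132.9), 1.4), (np.float64(-130.9), 3.3), (np.float64(-128.9), 3.4), (np.float64(-126.9), 3.4), (np.float64(-124.8), 2.5), (np.float64(-122.9), 3.2), (np.float64(-121.0), 3.2), (np.float64(-119.0), 4.0), (np.float64(-117.1), 4.4), (np.float64(-115.1), 4.5), (np.float64(-114.6), 6.2), (np.float64(-113.9), 6.2), (np.float64(-113.3), 6.8), (np.float64(-112.4), 5.2), (np.float64(-111.7), 5.3), (np.float64(-111.0), 4.8), (np.float64(-110.2), 5.0), (np.float64(-109.6), 4.9), (np.float64(-108.9), 4.7), (np.float64(-108.2), 5.7), (np.float64(-107.5), 5.5), (np.float64(-106.8), 5.7), (np.float64(-106.1), 5.6), (np.float64(-105.4), 5.1), (np.float64(-104.7), 6.3), (np.float64(-103.9), 4.6), (np.float64(-103.0), 4.2), (np.float64(-102.3), 3.9), (np.float64(-101.6), 3.8), (np.float64(-101.0), 4.2), (np.float64(-100.7), 6.7), (np.float64(-100.6), 10.5), (np.float64(-100.5), 15.7), (np.float64(-100.5), 20.3)]
-0.10043587386247281 20.533676344990308 30.9167
```

Contact began at about -151 mm and the hard stop came at -100.5 mm, so travel was about 51 mm, which is the full stroke to the inner stop. I'll back off slowly, then check that it stays shut.

```bash
python3 - <<'E'
from h import *
import cv2
manip.move_l(W(-.112,0,.016),None,.03); manip.move_l(W(-.20,0,.016),None,.15)
manip.move_l(W(-.20,0,.12),None,.2)
Rv=np.array([[0,1,0],[0,0,-1],[-1,0,0.]])
manip.move_ptp([0.53,0.19,0.30],Rv); manip.dwell(.3)
k=manip.get_calibration("wrist"); p,d=manip.grab_frame("wrist"); cv2.imwrite("pics/wrist5.png",p[:,:,::-1])
v,u=np.mgrid[:420,:560]; K=k["camera_matrix"]
P=(np.stack([(u-K[0,2])/K[0,0]*d,(v-K[1,2])/K[1,1]*d,d],-1)-k["t"])@k["R"]
L=np.stack([(P[...,:2]-C)@ex,(P[...,:2]-C)@ey],-1)
q=L[(d>0)&(P[...,2]>.028)&(P[...,2]<.042)&(L[...,0]<-.05)&(L[...,0]>-.17)&(abs(L[...,1])<.13)]
print(len(q),np.percentile(q,[2,50,98],axis=0),manip.current_time(),manip.current_force())
E
```

```text
2422 [[-0.09211792 -0.0965528 ]
 [-0.08519701  0.00946071]
 [-0.07809858  0.09809296]] 34.2583 [0.05916464 0.27613959 0.40309202]
```

View pics/wrist5.png

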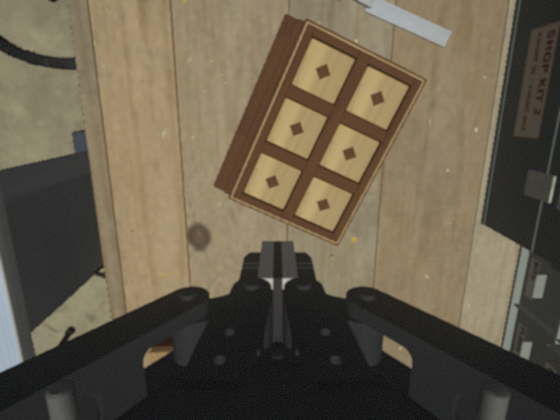

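The picture matches the first view: the drawer band on the left, (217,188)–(290,17), is back against the box, and its face is at -92.1 mm as before. The arm is clear of everything, so I'm handing in.

```bash
python3 -c "
from bench import manip
manip.sign_off(); print(manip.current_time())"
```

```text
the job is handed in; nothing more can be done
the job is handed in; nothing more can be done
```

The drawer is proved and shut again, and the job was handed in at about 34 s of the 58 s allowed.

- **Finding the catch:** I felt the squares one by one with the gripper shut. The front-right square was rigid. The front-middle one gave about 6 mm and reached its stop at 10 N, so I left the other four alone.
- **Drawer sprung out:** The finger met the drawer about 51 mm before the inner stop, which matches the full stroke. I judged this by contact and did not view a picture of the open drawer.
- **Latched again:** I pushed the drawer to its inner stop with 20 N, then backed off and moved clear. About 3 s later the wrist camera showed the drawer face at -92.1 mm, against -92.2 mm at the start and -92 mm specified for latched.
- **Tools round the box:** I lifted nothing and planned every move clear of the tools. The final picture shows the chisel blade in its original place, but the other tools were not in view, so I did not check them.

No check failed or disagreed.

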